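# Ready the frame stub for tacking: lamp aside, kickstand down, hold upright

## Robot

A 6-joint arm with a two-finger parallel gripper is mounted at the origin on the work surface. World frame = base frame: x ahead of the robot, y to its left, z up, the work surface at z = 0. Lengths are in m, angles in rad, forces in N, time in s.
With the tool pointing down it reaches from about 0.275 to 0.75 m from the base axis. Payload 10.2 kg.
Tool frame: the origin (TCP) lies midway between the tips of the shut fingers; the grasp point (between the pads) lies 19 mm behind it (env.hold_point_z is the distance from the TCP to the grasp point, in m); z points along the fingers, y is the line along which they close (so a half turn about z gives the same grasp; the last joint's range is limited). The gripper opens to 85 mm and grips with 20 to 120 N. Pads are 22 mm wide; open, the fingers measure 114 mm over their backs; the gripper's body (76 mm by 85 mm) begins 54 mm behind the grasp point. The pads swing forward as they close: fully open they stand 13 mm farther back than shut.
Start: joints at [1.116, 0.313, 1.498, -0, 1.331, -0.223], TCP at [0.121, 0.511, 0.206] pointing down, gripper open.
Joint ranges: [-2.94, 2.94], [-0.97, 2.17], [0.19, 2.56], [-1.23, 4.37], [0.02, 3.11], [-2.88, 2.88]. Speed limits (rad/s): [2.39, 2.39, 3.01, 3.14, 3.14, 3.14].

## Interface

Orientations are given as a unit quaternion [x, y, z, w].
In Python, from bench import env, kinematics, monitor, eyes, job gives the robot as it stands. The module is installed in compiled form; this text tells all that it offers. Calls block until the motion is done:
- env.reach(position, orientation): joint-space move of the TCP to a pose.
- env.movel(position, velocity=0.15, frame=None, guard=None): straight line of the TCP; frame=None keeps the orientation; velocity is the mean speed in m/s. With guard (N) it stops when the force on the tool has changed by that much, and returns True; else False.
- env.set_joints(angles): joint-space move.
- env.release() and env.close_gripper(effort=None): open the fingers fully, or close them until they stop; effort is the grip in N (None keeps the last).
- env.hold(seconds).
- kinematics.ik(position, orientation): joint angles nearest the present ones, or None.
- monitor.sense(): the state.
- eyes.grab_frame(name): name is "scene" or "side" or "wrist"; returns a dict with "frame" (384x512x3 uint8, red, green, blue), "mtx" (3x3 intrinsics, pixels), "k1" (the pictures are not rectified: a ray, as slopes to the right and down, at radius r is drawn at 1 + k1 r^2 times it, then the intrinsics apply), "view" (4x4, takes a point from world to camera coordinates). Camera axes: x right, y down, z forward; pixel columns grow to the right and rows downward; lengths in m; the calibration is good to about 2 mm. A picture is of the moment at which its call begins. There is no depth.
A pose or a line that the arm cannot do raises env.MotionError and nothing moves.
- job.hand_in(): hands the job in; it is judged then, once.
The state is a dict: "clock": time; "joints": joint angles; "qvel": joint speeds; "joint_efforts": joint torques, N m; "position": TCP position; "ee_rot": TCP orientation; "contact_force": force on the tool from outside, world axes, zero at the start; "ft_torque": the same for the moment, N m; "finger_gap": opening from 0.0 (shut) to 1.0 (fully open); "gripper_force": force on a finger pad.
Only numpy, scipy, OpenCV 4.12 (cv2) and the standard library are available. Lean on these libraries where they do the work, as an engineer would, in place of code of your own. Each camera call takes 0.05 s, during which the arm holds its last target. There are 200 camera calls.

## Task

Get the frame stub ready for the welder: swing the work lamp's arm aside to the left until it reaches its stop, then flip the kickstand over its centre so that it snaps fully down. Then take the leaning frame by its top tube, bring it upright and hold it there so it cannot tip: the program finishes while the gripper is still holding the frame upright. Leave the loose things on the bench where they are.

Things in the scene. Friction and masses are not known exactly. Their poses are not given: they have to be found in the camera images.
- jig: Steel base plate fixed on the bench, 200 x 130 x 12 mm, with two ears bearing the tipping frame and, on its -y side, a post with a rubber pad the frame leans on. Origin: on the bench under the tipping axis. Its x runs along the frame, pointing away from the robot (turned up to 0.35 rad), z up. The kickstand is at its rear (-x, the robot's side), on the +y side.
- frame (a joint): Tipping angle of the frame about the jig's x axis, 45 mm above the bench: 0 = upright, positive leans to the jig's -y side, 0.34 = on its rest pad (start), -0.30 = other stop. Nearly frictionless: the frame (0.6 to 1 kg, an aluminium wheel hub sticking out on its -y side) falls back on the pad if let go, even from upright; raising it by the top tube takes 1 to 3 N.
- top_tube (a point): Where to hold the frame, on the centre line of its top tube: bare round steel tube, 25 mm diameter, 75 mm to each side of this point, always level along the jig's x, 195 mm from the tipping axis, 55 mm ahead of the jig's origin. Sides free for 50 mm; a 30 mm seat tube joins below it 55 mm behind this point, a sloping tube 63 mm ahead. It can turn in the grip.
- kickstand (a joint): Kickstand angle: 0 = folded up (start), pointing to the jig's rear, 25 degrees above level; positive turns it down in the frame's own plane (leaning with the frame); 2.05 = fully down at its stop, parallel to the seat tube. An over-centre spring: past about 0.75 rad it snaps down by itself, before that it springs back up. Pushing it takes 2 to 3 N at 90 mm from the pivot.
- kick_pivot (a point): Pivot of the kickstand, on its centre line: in the frame's upright position 35 mm behind, 34 mm to the +y side of and 160 mm above the jig's origin. The pivot axis is the frame's own y axis.
- kick_tip (a point): Centre of the round rubber foot (20 mm diameter) at the end of the kickstand, 135 mm from the pivot and 12 mm farther out to +y. The leg is a round dark steel bar 14 mm thick from pivot to foot, free above when folded up.
- lamp_arm (a joint): Swing angle of the lamp's arm about its upright post: 0 = arm pointing along the lamp's own -x, towards the robot; positive swings the head to the robot's left (+y); 0.78 = the left end stop; it starts between -1.05 and -0.55, over the frame or close beside it. Stiff pivot (about 0.2 N m, 1 N at the knob): the arm stays where it is left.
- lamp_knob (a point): Middle of the upright knob on top of the lamp head: black cylinder 18 mm in diameter, standing 42 mm above the head (from 21 mm below to 20 mm above this point). The head is a black disc 90 mm in diameter and 22 mm thick centred under it; the knob is 260 mm from the arm's hinge and 310 mm above the bench.
- lamp_hinge (a point): Point on the upright hinge axis of the lamp arm, at the height of the knob. The post under it is 24 mm thick on a round 90 mm foot; the arm is 22 mm wide, its top 286 mm above the bench.
- bend_a: Loose steel pipe elbow, 44 mm tube, about 125 mm each way, lying on the bench left of the jig; leave alone. Origin on the bench under the start of its bend.
- bend_b: Loose steel pipe elbow, 52 mm tube, about 130 mm each way, lying to the right of the jig; leave alone. Origin on the bench under the start of its bend.
- steel_block: Loose steel block 110 x 75 x 50 mm on the right of the jig; leave alone. Origin at the centre of its underside.
- stub: Loose short piece of tube, 48 mm diameter, 50 mm tall, standing left of the jig; leave alone. Origin at the centre of its underside.
- hammer: Loose hammer lying on the right, near the robot; leave alone. Origin about its middle, underside.
- brush: Loose brush lying on the left; leave alone. Origin about its middle, underside.
- tin: Loose metal can, 66 mm diameter, 100 mm tall, on the left; leave alone. Origin at the centre of its underside.

How it is judged:
By the outcome, as a careful person would: the job done as asked, in the order asked, and still so for the second after the job is handed in, while the arm keeps its last pose, push and grip.
It also fails if it takes over 61 s, if anything falls off the work surface, if the arm or the gripper's body presses on something with over 40 N, if the wrist force passes 120 N, or if a joint passes its speed limit or range.

## Working session

There is one attempt and no reset: what is moved stays moved. The work goes in short steps, each a Python script; the robot and the scene stay as the last script left them, time stands still between calls to the robot, and variables do not carry over. Pictures are saved under pics/ and viewed, at most 10 in all, crops included, and the job is handed in when it is done.

```bash
mkdir -p pics; cat > h.py <<'E'
from bench import env, kinematics, monitor, eyes, job
import numpy as np, cv2
from scipy.spatial.transform import Rotation as R
from scipy.optimize import least_squares
def grab(n,fn=None):
    f=eyes.grab_frame(n)
    if fn: cv2.imwrite(f'pics/{fn}.png',f['frame'][:,:,::-1])
    return f
def proj(f,p):
    p=np.atleast_2d(p); V=np.array(f['view']); c=p@V[:3,:3].T+V[:3,3]
    s=c[:,:2]/c[:,2:]; s=s*(1+f['k1']*(s**2).sum(1,keepdims=True))
    K=np.array(f['mtx']); return s*[K[0,0],K[1,1]]+K[:2,2]
def ray(f,uv):
    K=np.array(f['mtx']); d=(np.array(uv,float)-K[:2,2])/[K[0,0],K[1,1]]; s=d.copy()
    for _ in range(20): s=d/(1+f['k1']*(s@s))
    V=np.array(f['view']); Rm=V[:3,:3]
    v=Rm.T@np.array([s[0],s[1],1]); return -Rm.T@V[:3,3], v/np.linalg.norm(v)
def onz(f,uv,z):
    o,d=ray(f,uv); return o+d*(z-o[2])/d[2]
def tri(f,a,g,b):
    o1,d1=ray(f,a);o2,d2=ray(g,b)
    t=np.linalg.lstsq(np.c_[d1,-d2],o2-o1,rcond=None)[0]
    p,q=o1+t[0]*d1,o2+t[1]*d2
    return (p+q)/2,np.linalg.norm(p-q)
E
python3 - <<'E'
from h import *
a=grab('scene');b=grab('side')
for f,n in((a,'scene0'),(b,'side0')):
    cv2.imwrite(f'pics/{n}.png',cv2.resize(f['frame'][:,:,::-1],(800,600),interpolation=cv2.INTER_CUBIC))
    V=np.array(f['view']);print(n,-V[:3,:3].T@V[:3,3],V[2,:3],f['k1'],f['mtx'][0][0])
print(monitor.sense()['clock'],monitor.sense()['ee_rot'],env.hold_point_z)
E
```

```text
scene0 [ 1.44714789 -0.00543326  1.21822609] [-0.67076741  0.00850678 -0.74161899] 0.002002094638775951 476.90490232794593
side0 [-0.10554148 -0.93059781  0.89430461] [ 0.49534804  0.69639435 -0.51929301] -0.05830590305843132 405.6433867071488
0.1 [ 1.15633683e-01  9.93291779e-01 -5.12397556e-04 -1.74646376e-04] 0.0187
```

View pics/scene0.png

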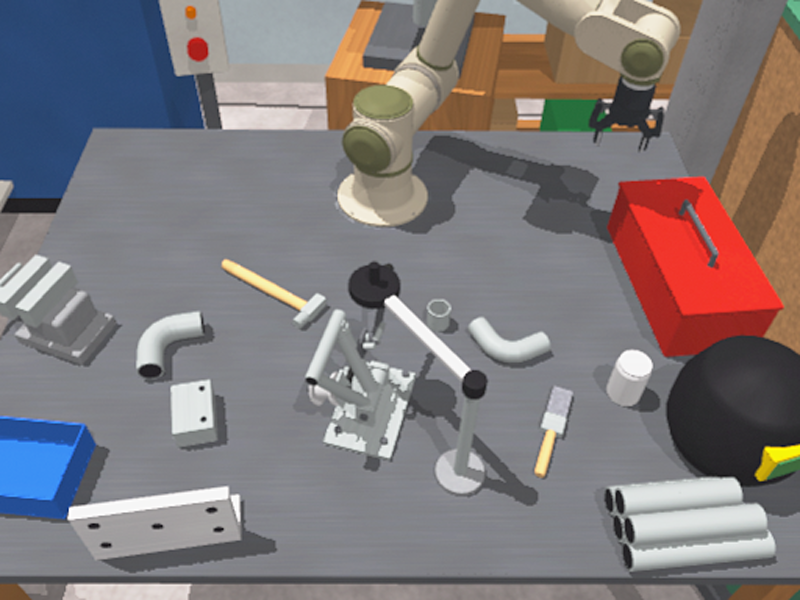

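View pics/side0.png

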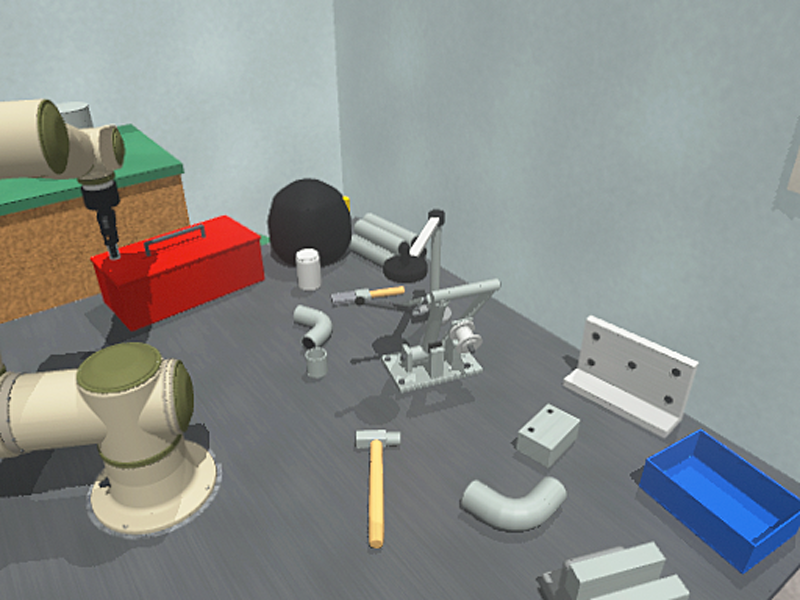

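The scene view shows the knob at about (375,270), the lamp hinge cap at (474,380), the top tube from (318,380) to (340,318), and the lamp foot at (460,472), all in 800-px coordinates. The side view shows the tube from (425,297) to (497,285) and the lamp head at (405,265). I'll zoom in for exact pixels.

```bash
python3 - <<'E'
import cv2,numpy as np
a=cv2.imread('pics/scene0.png');b=cv2.imread('pics/side0.png')
A=cv2.resize(a[250:500,290:500],(504,600),interpolation=cv2.INTER_CUBIC)  #2.4x
B=cv2.resize(b[200:400,375:515],(294*1,420),interpolation=cv2.INTER_CUBIC) #2.1x
c=np.zeros((600,800,3),np.uint8);c[:,:504]=A;c[:420,506:800]=B
cv2.imwrite('pics/zoom0.png',c)
E
```

```text
(no output)
```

View pics/zoom0.png

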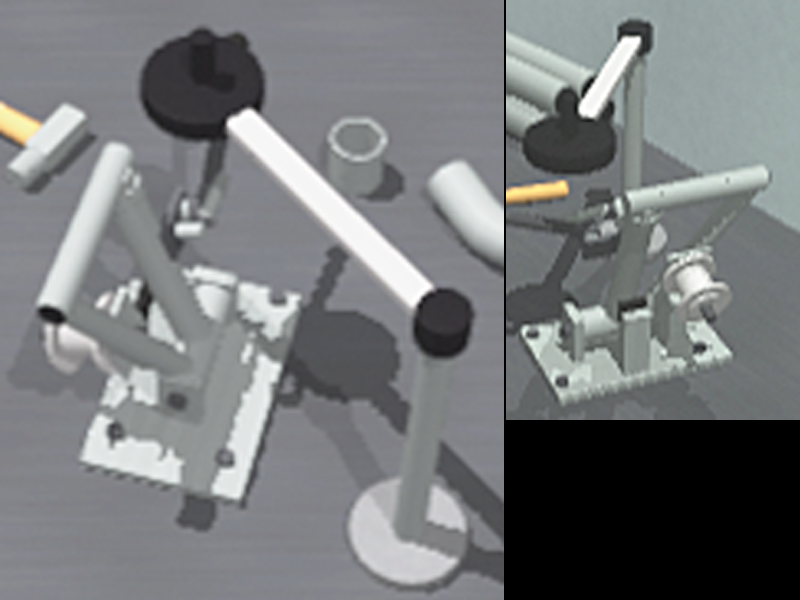

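```bash
cat > px.py <<'E'
S=lambda u,v:((290+u/2.4)/1.5625,(250+v/2.4)/1.5625)
T=lambda u,v:((375+(u-506)/2.1)/1.5625,(200+v/2.1)/1.5625)
E
python3 - <<'E'
from h import *; from px import *
np.set_printoptions(precision=4,suppress=True)
a=grab('scene');b=grab('side')
r,e1=tri(a,S(117,152),b,T(622,207)); f,e2=tri(a,S(55,308),b,T(765,176))
print('tube',r,f,e1,e2,np.linalg.norm(f-r)); 
yaw=np.arctan2(*(f-r)[1::-1]); print('yaw',yaw)
m=(r+f)/2
org=m-R.from_euler('z',yaw).apply([.055,-.195*np.sin(.34),0]); print('mid',m,'org',org)
for z,l in((.330,(203,36)),): print('knobtop',onz(a,S(*l),z))
print('knobtri',tri(a,S(203,50),b,T(570,108)), tri(a,S(203,36),b,T(569,93)))
print('disc rim top z.289',onz(a,S(202,85),.289), onz(b,T(570,145),.289))
print('foot',onz(a,S(408,528),.012)); print('cap',tri(a,S(442,312),b,T(635,32)),onz(a,S(442,312),.30))
pl=[onz(a,S(*p),.012) for p in((82,458),(243,494),(300,297))]; print('plate',*pl)
pl2=[onz(b,T(*p),.012) for p in((520,330),(563,398),(732,352))]; print('plate2',*pl2)
E
```

```text
tube [ 0.5859 -0.0773  0.2268] [ 0.7325 -0.1163  0.2306] 0.0002467828767075723 0.008028432746459068 0.1516916436052866
yaw -0.2601327722497785
mid [ 0.6592 -0.0968  0.2287] org [ 0.6228 -0.0198  0.2287]
knobtop [ 0.5678 -0.0141  0.33  ]
knobtri (array([ 0.5683, -0.0152,  0.3148]), np.float64(0.003230758231892688)) (array([ 0.5685, -0.0146,  0.33  ]), np.float64(0.0015032723098960003))
disc rim top z.289 [ 0.5762 -0.0148  0.289 ] [ 0.5524 -0.0387  0.289 ]
foot [0.773  0.1417 0.012 ]
cap (array([0.7729, 0.1391, 0.2852]), np.float64(0.004336040102571049)) [0.7817 0.1385 0.3   ]
plate [ 0.7134 -0.107   0.012 ] [0.7445 0.0175 0.012 ] [0.5583 0.0663 0.012 ]
plate2 [0.555  0.0592 0.012 ] [ 0.5238 -0.064   0.012 ] [ 0.7162 -0.1104  0.012 ]
```

```bash
cat >> h.py <<'E'
np.set_printoptions(precision=4,suppress=True)
def Q(yaw,tilt=0): return (R.from_euler('z',yaw)*R.from_euler('x',tilt)*R.from_euler('y',np.pi)).as_quat()
def st():
    s=monitor.sense(); print('t',round(s['clock'],2),'p',np.array(s['position']),'F',np.array(s['contact_force']),'gap',round(s['finger_gap'],3),'gf',s['gripper_force'])
E
python3 - <<'E'
from h import *
H=np.array([.773,.140]); K=np.array([.568,-.0146]); r=np.linalg.norm(K-H); b0=np.arctan2(K[1]-H[1],-(K-H)[0])
def P(b,s,z): return [*(H+r*np.array([-np.cos(b),np.sin(b)])+s*np.array([np.sin(b),np.cos(b)])),z]
print(r,b0)
for b in np.arange(b0,1.2,.2): print(round(b,2),kinematics.ik(P(b,.0335,.288),Q(-b)) is not None,end=' ')
p=monitor.sense()['position']
env.movel([p[0],p[1],.40],.3)
env.reach(P(b0,0,.40),Q(-b0)); st()
print(env.movel(P(b0,0,.288),.15,guard=8)); st()
print(env.movel(P(b0,.0335,.288),.08,guard=8)); st()
f0=np.array(monitor.sense()['contact_force'])
b=b0
while b<1.2:
    b+=.1
    try: g=env.movel(P(b,.0335,.288),.12,frame=Q(-b),guard=8)
    except env.MotionError as e: print('ME',b,e); break
    if g: print('stop',b); break
st()
grab('scene','lamp1')
E
```

```text
0.25676090045020494 -0.6461494902007328
-0.65 True -0.45 True -0.25 True -0.05 True 0.15 True 0.35 True 0.55 True 0.75 True 0.95 True 1.15 False t 3.45 p [ 0.568  -0.014   0.4001] F [ 0.3132  0.449  -0.0692] gap 1.001 gf 0.0
False
t 4.35 p [ 0.5683 -0.0145  0.289 ] F [-0.209  -0.4619  0.4395] gap 1.0 gf 0.0
False
t 4.92 p [0.5478 0.0124 0.2882] F [-0.0553 -0.1244  0.4377] gap 0.999 gf 0.0
stop 0.8538505097992671
t 10.26 p [0.6173 0.346  0.2913] F [-0.0246  1.4257 10.4935] gap 1.001 gf 5.148158222436905
```

```bash
python3 - <<'E'
from h import *
f=grab('scene');g=grab('side')
c=np.zeros((600,800,3),np.uint8)
c[:,:400]=cv2.resize(f['frame'][120:345,220:370,::-1],(400,600),interpolation=cv2.INTER_CUBIC) #2.667
c[:,400:]=cv2.resize(g['frame'][50:275,180:330,::-1],(400,600),interpolation=cv2.INTER_CUBIC)
cv2.imwrite('pics/l2.png',c); st()
E
```

```text
t 10.41 p [0.6165 0.3454 0.2913] F [-0.9355  1.2102  9.5987] gap 1.0 gf 5.013024061918259
```

View pics/l2.png

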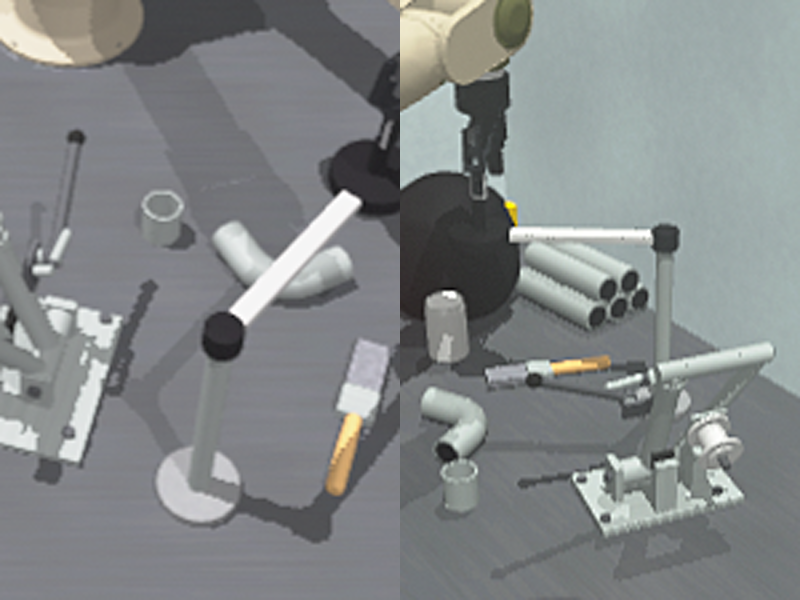

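```bash
python3 - <<'E'
from h import *
H=np.array([.773,.140]); r=.2585
def P(b,s,z): return [*(H+r*np.array([-np.cos(b),np.sin(b)])+s*np.array([np.sin(b),np.cos(b)])),z]
p=monitor.sense()['position']
env.movel([p[0],p[1],.297],.05); st()
b=np.arctan2(p[1]-H[1],H[0]-p[0])-.0335/r; print(b)
for k in range(12):
    b+=.03
    g=env.movel(P(b,.0335,.297),.05,frame=Q(-b),guard=6); st()
    s=monitor.sense(); F=np.array(s['contact_force'])
    if g or np.hypot(*F[:2])>7: print('stop',b); break
f=grab('scene','lamp3')
E=lambda U,V:(220+U/2.667,120+V/2.667)
a=onz(f,E(232,318),.286);c=onz(f,E(353,197),.286); print('arm ang (prev px)',a,c,np.arctan2(c[1]-a[1],a[0]-c[0]))
E
```

```text
t 10.73 p [0.6165 0.3451 0.2974] F [0.3021 0.3892 0.5637] gap 0.999 gf 0.0
0.790283498378948
t 11.04 p [0.6212 0.3519 0.2964] F [ 0.0723 -0.0848 -0.2802] gap 0.997 gf 0.0
t 11.35 p [0.6276 0.3562 0.2965] F [ 0.3202 -0.1677  0.191 ] gap 1.0 gf 0.0
t 11.66 p [0.6341 0.3605 0.2967] F [ 0.0678  0.3019 -0.0134] gap 1.001 gf 0.0
t 11.97 p [0.6408 0.3646 0.2967] F [-0.0542 -0.0994 -1.2132] gap 0.998 gf 0.0
t 12.28 p [0.6476 0.3685 0.2967] F [-0.6136 -0.1342 -0.1837] gap 1.002 gf 0.0Traceback (most recent call last):
  File "<stdin>", line 9, in <module>
bench.MotionError: the arm cannot follow that straight line within its joint ranges
```

```bash
python3 - <<'E'
from h import *
f=grab('scene');w=grab('wrist')
c=np.zeros((600,800,3),np.uint8)
c[:450,:400]=cv2.resize(f['frame'][120:232,290:390,::-1],(400,450),interpolation=cv2.INTER_CUBIC) #4x
c[:300,400:]=cv2.resize(w['frame'][:,:,::-1],(400,300))
cv2.imwrite('pics/l3.png',c); st()
E
```

```text
t 12.38 p [0.6474 0.3684 0.2971] F [-0.3171  0.0878  0.5271] gap 0.999 gf 0.0
```

View pics/l3.png

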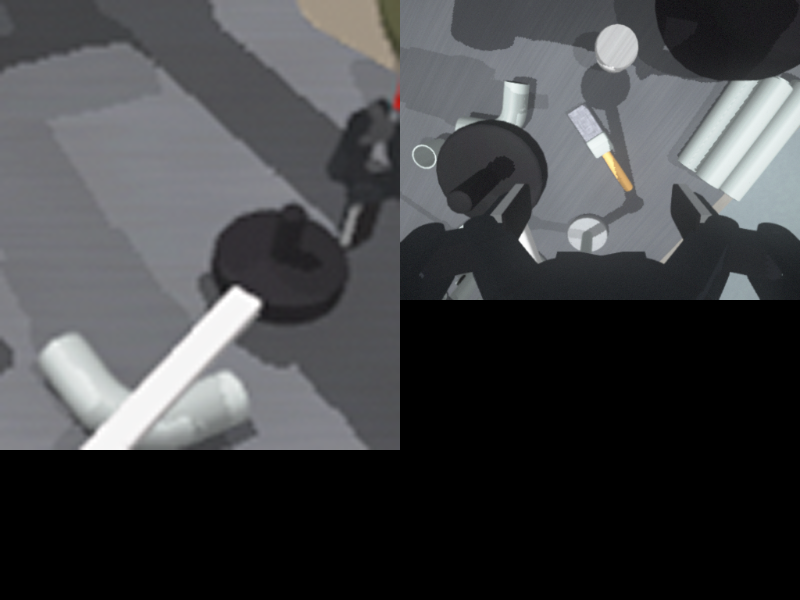

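```bash
python3 - <<'E'
from h import *
f=grab('scene')
k=onz(f,(362.5,173),.330);print(k,onz(f,(362.5,179),.31)); H=np.array([.773,.140]); print(np.linalg.norm(k[:2]-H),np.arctan2(k[1]-H[1],H[0]-k[0]))
E=lambda U,V:(290+U/4,120+V/4)
a=onz(f,E(110,435),.286);c=onz(f,E(250,295),.286); print(a,c,np.arctan2(c[1]-a[1],a[0]-c[0]))
E
```

```text
[0.5777 0.3063 0.33  ] [0.5802 0.3097 0.31  ]
0.25655895468407 0.7053818737502905
[0.7276 0.1789 0.286 ] [0.6111 0.2828 0.286 ] 0.728525864232642
```

```bash
python3 - <<'E'
from h import *
H=np.array([.773,.140]); r=.257
def P(b,s,z): return [*(H+r*np.array([-np.cos(b),np.sin(b)])+s*np.array([np.sin(b),np.cos(b)])),z]
p=monitor.sense()['position']
env.movel([p[0],p[1],.40],.2); env.close_gripper()
b=.715
env.reach(P(b,-.05,.40),Q(-b)); env.movel(P(b,-.05,.298),.15,guard=6); st()
env.movel(P(b,-.035,.298),.05); st()
s=-.035
for k in range(20):
    s+=.005
    g=env.movel(P(b,s,.298),.03,guard=6)
    F=np.array(monitor.sense()['contact_force']); print(round(s,3),g,F,end=' | ')
    if g or np.hypot(*F[:2])>8: break
st(); f=grab('scene','lamp4')
m=f['frame'][165:215,340:385].astype(int).sum(2)<110
print('dark cols/rows',np.where(m.any(0))[0][[0,-1]]+340)
E=lambda U,V:(290+U/4,120+V/4)
c=np.zeros((600,800,3),np.uint8); c[:450,:400]=cv2.resize(f['frame'][120:232,290:390,::-1],(400,450),interpolation=cv2.INTER_CUBIC)
cv2.imwrite('pics/l4.png',c)
E
```

```text
Traceback (most recent call last):
bench.MotionError: the arm cannot follow that straight line within its joint ranges
```

```bash
python3 - <<'E'
from h import *
H=np.array([.773,.140]); r=.257
def P(b,s,z): return [*(H+r*np.array([-np.cos(b),np.sin(b)])+s*np.array([np.sin(b),np.cos(b)])),z]
p=monitor.sense()['position']
for d,z in((.02,.345),(.02,.36),(.03,.34)):
    try: env.movel([p[0]-d,p[1]-d*.5,z],.15); break
    except env.MotionError: print('no')
p=monitor.sense()['position']; st()
env.movel([p[0]-.06,p[1]-.035,.40],.2); env.close_gripper()
b=.715
env.reach(P(b,-.05,.38),Q(-b)); env.movel(P(b,-.05,.298),.15,guard=6); st()
s=-.04; env.movel(P(b,s,.298),.05)
for k in range(20):
    s+=.005
    g=env.movel(P(b,s,.298),.03,guard=6)
    F=np.array(monitor.sense()['contact_force']); print(round(s,3),g,F,end=' | ')
    if g or np.hypot(*F[:2])>8: break
st(); f=grab('scene','lamp4')
c=np.zeros((600,800,3),np.uint8); c[:450,:400]=cv2.resize(f['frame'][120:232,290:390,::-1],(400,450),interpolation=cv2.INTER_CUBIC)
cv2.imwrite('pics/l4.png',c)
E
```

```text
t 12.93 p [0.6276 0.3585 0.3448] F [ 0.6656  0.3763 -0.4024] gap 0.999 gf 0.0
t 15.39 p [0.5467 0.2712 0.2991] F [-0.4818 -0.6521  0.5546] gap -0.002 gf 0.0
-0.035 False [ 0.0975 -0.843  -0.0396] | -0.03 False [-0.3071 -0.0822  0.1998] | -0.025 False [-0.1008 -0.0231 -1.0505] | -0.02 False [1.0252 1.1539 1.4175] | -0.015 False [0.2443 0.3959 3.3032] | -0.01 False [-0.2094  1.0682  4.7338] | -0.005 False [0.3734 0.8017 4.9665] | 0.0 True [-1.8166 -1.8971  4.5309] | t 18.23 p [0.5789 0.3084 0.2982] F [-1.8166 -1.8971  4.5309] gap 0.002 gf 3.743283160147257
```

View pics/l4.png

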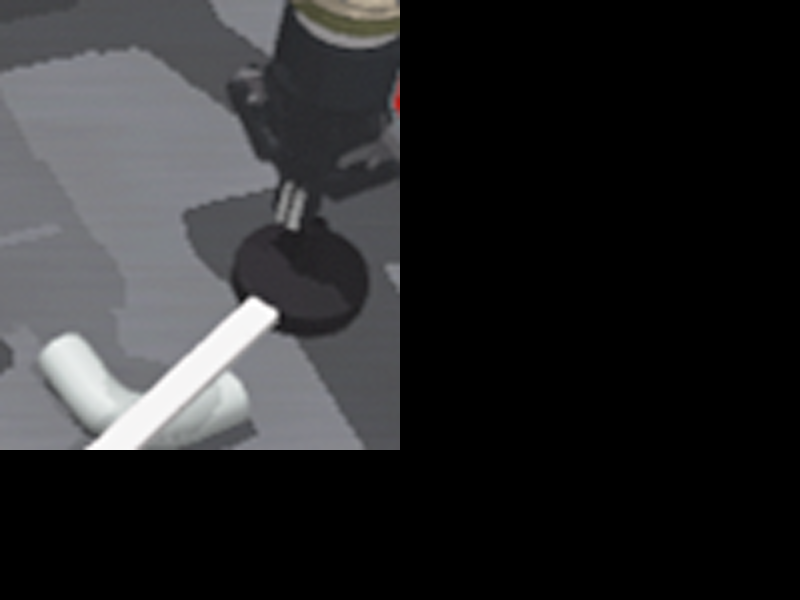

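```bash
python3 - <<'E'
from h import *
H=np.array([.773,.140]); r=.257
def P(b,s,z): return [*(H+r*np.array([-np.cos(b),np.sin(b)])+s*np.array([np.sin(b),np.cos(b)])),z]
st()
b=.715; s0=.0
for s in (.003,.006,.009,.012):
    g=env.movel(P(b,s,.299),.03,guard=10); print(s,g); st()
    F=np.array(monitor.sense()['contact_force'])
    if np.hypot(*F[:2])>10: break
f=grab('scene','lamp5')
c=onz(f,(290+265/4,120+305/4),.286);print(c)
E
```

```text
t 18.27 p [0.5789 0.3084 0.2983] F [-1.9877 -1.7303  4.2311] gap 0.001 gf 3.5126706201117486
0.003 False
t 18.52 p [0.5793 0.3089 0.2982] F [-12.9591 -11.1688   2.9734] gap -0.001 gf 12.926326693268493
[0.6198 0.2914 0.286 ]
```

```bash
cat >> h.py <<'E'
ORG=np.array([.6228,-.0198,0.]); YAW=-.257
def J(p,th=.34):   # jig frame-body point (upright coords, z above bench) -> world at lean th
    q=R.from_euler('x',th).apply(np.array(p,float)-[0,0,.045])+[0,0,.045]
    return R.from_euler('z',YAW).apply(q)+ORG
def leg(d,phi,dy=0,dn=0): # point at d along leg
    a=np.radians(25)-phi
    return [-.035-d*np.cos(a)+dn*np.sin(a),.034+.012*d/.135+dy,.160+d*np.sin(a)+dn*np.cos(a)]
E
python3 - <<'E'
from h import *
p=np.array(monitor.sense()['position'])
env.movel([p[0],p[1],.345],.1); t=np.array([-.65,-.76]); env.movel([p[0]-.04,p[1]-.08,.40],.2); st()
f=grab('scene');g=grab('side')
im=[f['frame'][:,:,::-1].copy(),g['frame'][:,:,::-1].copy()]
c=np.zeros((600,800,3),np.uint8)
pts=[J(leg(.135,0)),J(leg(0,0)),J([-.02,0,.24]),J([.13,0,.24])]
for i,(v,(x,y)) in enumerate(zip((f,g),((215,125),(235,130)))):
    cr=cv2.resize(im[i][y:y+150,x:x+(165 if i==0 else 100)],None,fx=3,fy=4 if 0 else 3,interpolation=cv2.INTER_CUBIC)
    for q in proj(v,pts): print(i,q); cv2.circle(cr,tuple(int(k) for k in (q-[x,y])*3),2,(0,0,255),-1)
    c[:450,i*500:i*500+cr.shape[1]]=cr
cv2.imwrite('pics/k1.png',c)
E
```

```text
t 19.86 p [0.5394 0.2293 0.3988] F [ 0.022  -0.2377 -0.8183] gap -0.001 gf 0.0
0 [247.1546 171.0166]
0 [238.7284 215.3551]
0 [216.5949 200.3578]
0 [199.2487 243.3389]
1 [229.3887 192.8841]
1 [264.1339 199.2896]
1 [275.6441 190.4783]
1 [317.5546 181.5677]
```

View pics/k1.png

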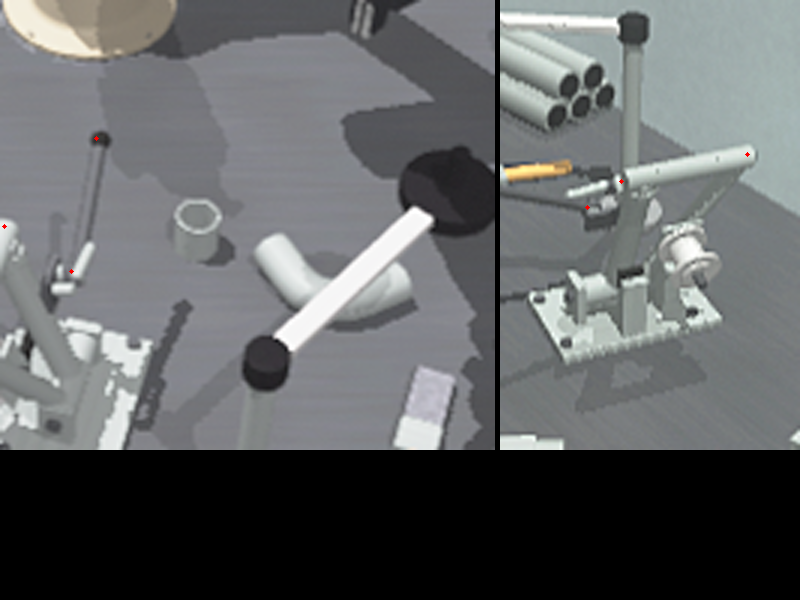

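```bash
python3 - <<'E'
from h import *
q=Q(YAW,.34)
P=lambda phi,dn: J(leg(.092,phi,.002,dn))
print([kinematics.ik(P(f,n),q) is not None for f,n in((0,.1),(0,.04),(.3,.007),(.6,.007),(.95,.007))], P(0,.007),P(.95,.007))
env.reach(P(0,.10),q); st()
print(env.movel(P(0,.025),.15,guard=6)); st()
for phi in np.arange(.05,1.0,.1):
    g=env.movel(P(phi,.007),.1,guard=15); F=np.array(monitor.sense()['contact_force']); print(round(phi,2),g,F)
    if g: break
st()
f=grab('scene');h=grab('side')
for v,n in((f,'k2a'),(h,'k2b')): cv2.imwrite(f'pics/{n}.png',v['frame'][:,:,::-1])
E
```

```text
[True, True, True, True, True] [ 0.5082 -0.0019  0.2108] [0.5123 0.0261 0.1313]
t 21.12 p [ 0.5394 -0.0383  0.2905] F [ 1.1141  0.2268 -0.3966] gap 0.001 gf 0.0
False
t 21.77 p [ 0.5148 -0.009   0.2271] F [ 0.1831 -0.7707 -0.0495] gap -0.001 gf 0.0
0.05 False [ 0.6421 -0.8999  0.1269]
0.15 False [ 0.4126 -0.2022 -0.3676]
0.25 False [ 2.486  -1.1221  1.4253]
0.35 False [ 1.0208 -0.8015  2.0888]
0.45 False [ 1.168  -1.0651  2.318 ]
0.55 False [ 0.3403 -0.6411  1.4575]
0.65 False [0.278  0.0889 1.7401]
0.75 False [-1.1425 -0.6166  0.2418]
0.85 False [-0.5978 -0.1808  1.7109]
0.95 False [-0.8742 -0.0891 -0.4981]
t 24.39 p [0.5121 0.0262 0.131 ] F [-0.8742 -0.0891 -0.4981] gap -0.001 gf 0.18986513278832717
```

```bash
python3 - <<'E'
from h import *
q=Q(YAW,.34)
env.movel(J(leg(.092,0,.002,.10)),.2)
f=grab('scene');g=grab('side')
c=np.zeros((450,800,3),np.uint8)
for i,(v,(x,y)) in enumerate(zip((f,g),((190,125),(220,130)))):
    cr=cv2.resize(v['frame'][y:y+150,x:x+130,::-1],None,fx=3,fy=3,interpolation=cv2.INTER_CUBIC)
    for p in proj(v,[J(leg(.135,2.05)),J(leg(.135,0))]): cv2.circle(cr,tuple(int(k) for k in (p-[x,y])*3),2,(0,0,255),-1)
    c[:,i*400:i*400+390]=cr
cv2.imwrite('pics/k2.png',c); st()
E
```

```text
t 25.61 p [ 0.5387 -0.0386  0.2894] F [-0.5112 -1.3009 -0.4708] gap 0.001 gf 0.0
```

View pics/k2.png

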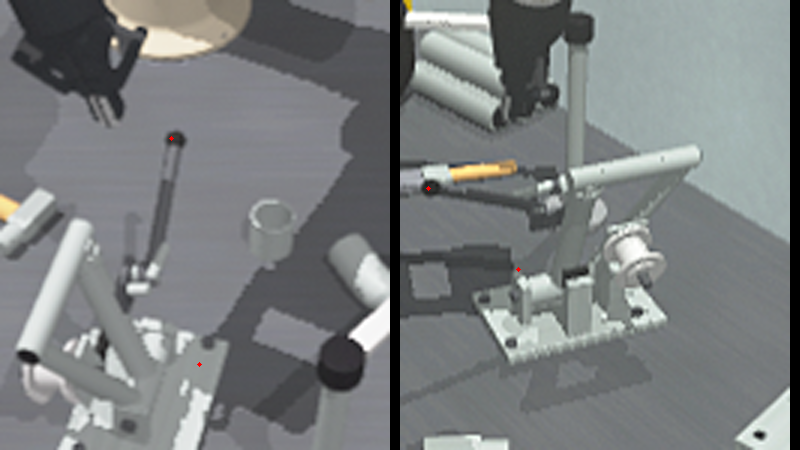

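```bash
cat > push.py <<'E'
from h import *
f=grab('scene');h=grab('side')
p,e=tri(f,(190+176/3,125+137/3),h,(220+32/3,130+186/3)); m=J(leg(.135,0)); print('foot',p,e,'model',m)
d=R.from_euler('x',-.34).apply(R.from_euler('z',-YAW).apply(p-m)); print('err in frame',d)
dy=float(np.clip(d[1],0,.007)); print('dy',dy)
q=Q(YAW+np.pi/2,0); q=(R.from_euler('z',YAW)*R.from_euler('x',.34)*R.from_euler('z',-np.pi/2)*R.from_euler('y',np.pi)).as_quat()
P=lambda phi,dn: J(leg(.095,phi,dy,dn))
js=[kinematics.ik(P(a,n),q) for a,n in((0,.1),(.6,.007),(1.1,.007))]; print(js)
env.reach(P(0,.10),q)
env.movel(P(0,.02),.15,guard=6); st()
for phi in np.arange(.05,1.11,.1):
    g=env.movel(P(phi,.007),.1,guard=15); F=np.array(monitor.sense()['contact_force']); print(round(phi,2),g,F)
    if g: break
st()
env.movel(P(0,.10),.25)
grab('scene','k3a');grab('side','k3b')
f=cv2.imread('pics/k3a.png');g=cv2.imread('pics/k3b.png')
c=np.zeros((450,800,3),np.uint8)
c[:,:390]=cv2.resize(f[125:275,190:320],None,fx=3,fy=3,interpolation=cv2.INTER_CUBIC)
c[:,400:790]=cv2.resize(g[130:280,220:350],None,fx=3,fy=3,interpolation=cv2.INTER_CUBIC)
cv2.imwrite('pics/k3.png',c)
E
python3 push.py
```

```text
foot [0.4709 0.0091 0.2251] 0.005535636118775415 model [0.4671 0.0066 0.2225]
err in frame [0.0031 0.004  0.0012]
dy 0.004007622858610369
[array([-0.4648,  0.2811,  1.3585,  0.3324,  1.5746, -0.2187]), array([-0.3891,  0.2758,  1.7166,  0.36  ,  1.2178, -0.2694]), array([-0.3543,  0.364 ,  1.7164,  0.3768,  1.1245, -0.2724])]
t 27.79 p [ 0.5108 -0.005   0.2246] F [ 0.4599 -0.6928  0.3286] gap -0.001 gf 0.0
0.05 False [ 0.7026 -0.0439 -0.4849]
0.15 False [ 0.077   0.5363 -0.4916]
0.25 False [ 1.5017 -0.7977  1.8239]
0.35 False [ 0.93   -1.2186  1.1843]
0.45 False [-0.2102 -1.0505  2.0596]
0.55 False [ 0.1018 -0.9106  1.2405]
0.65 False [ 0.0131 -0.5493  1.5272]
0.75 False [-0.4573 -1.0244  1.3415]
0.85 False [-0.292  -0.4832 -0.1758]
0.95 False [ 0.1528 -0.3593  0.5425]
1.05 False [-0.3546  0.1013 -0.2905]
t 30.62 p [0.5153 0.031  0.1225] F [-0.3546  0.1013 -0.2905] gap 0.001 gf 0.0
```

View pics/k3.png

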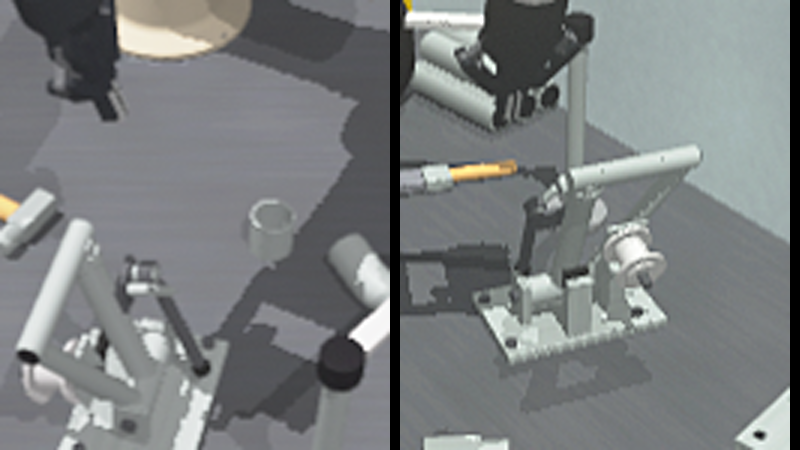

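The kickstand is fully down: its foot at (200,367) matches the predicted pixel. Next is the top tube.

```bash
python3 - <<'E'
from h import *
hp=env.hold_point_z
P=lambda th,up=0: J([.055,0,.240-hp+up],th)
q=lambda th: Q(YAW,th)
js=[kinematics.ik(P(t,u),q(t)) for t,u in((.34,.12),(.34,0),(.17,0),(0,0))]; print(js)
if all(j is not None for j in js):
    p=np.array(monitor.sense()['position']); env.movel([p[0],p[1],p[2]+.08],.3)
    env.release()
    env.reach(P(.34,.12),q(.34)); st()
    print(env.movel(P(.34,0),.15,guard=8)); st()
    env.close_gripper(60); st()
    f=grab('scene');h=grab('side')
    for th in np.arange(.30,-.001,-.05).tolist()+[0.]:
        g=env.movel(P(th),.08,frame=q(th),guard=25); 
        if g: print('guard',th); break
    env.hold(.3); st()
    f=grab('scene','f1');h=grab('side','f2')
    pts=[J([-.02,0,.24],0),J([.13,0,.24],0),J([0,0,.21],0),J([0,0,.08],0),J(leg(.135,2.05),0)]
    c=np.zeros((450,800,3),np.uint8)
    for i,(v,(x,y)) in enumerate(zip((f,h),((190,125),(220,130)))):
        cr=cv2.resize(v['frame'][y:y+150,x:x+130,::-1],None,fx=3,fy=3,interpolation=cv2.INTER_CUBIC)
        for pp in proj(v,pts): cv2.circle(cr,tuple(int(k) for k in (pp-[x,y])*3),2,(0,0,255),-1)
        c[:,i*400:i*400+390]=cr
    cv2.imwrite('pics/fin.png',c)
E
```

```text
[array([-0.5131,  0.6229,  0.7721,  0.3395,  1.8215, -1.7544]), array([-0.4534,  0.6358,  1.0355,  0.3334,  1.541 , -1.7891]), array([-0.3396,  0.6342,  0.9884,  0.1695,  1.5337, -1.661 ]), array([-0.2226,  0.6625,  0.9246, -0.    ,  1.5545, -1.5364])]
t 34.23 p [ 0.6508 -0.1292  0.3246] F [-0.1372 -0.4239 -0.1151] gap 1.002 gf 0.0
False
t 35.17 p [ 0.6614 -0.091   0.2124] F [0.3448 0.7981 0.2939] gap 1.0 gf 0.0
t 35.94 p [ 0.6623 -0.0919  0.2163] F [-4.1378 -4.8608 22.6447] gap -0.004 gf 11.876737028360367
t 38.39 p [ 0.6783 -0.0346  0.2269] F [ 2.9523 -1.827  21.7606] gap 0.001 gf 10.9953573346138
```

View pics/fin.png

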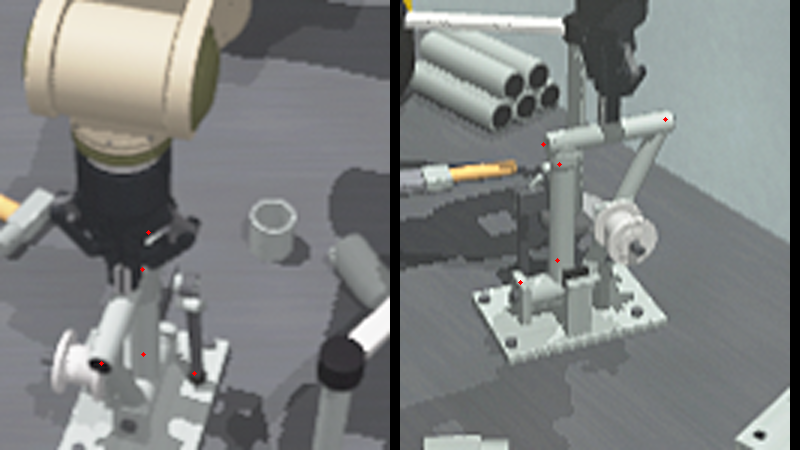

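Nothing to view beyond this tenth picture. It shows the frame upright, with the tube-end dots matching. But a finger gap of 0 and 22 N upward mean the tube is not between the fingers, so I'll check by pixel values where the tips end.

```bash
python3 - <<'E'
from h import *
h=grab('side');f=grab('scene')
s=monitor.sense(); p=np.array(s['position']); print(p,R.from_quat(s['ee_rot']).as_matrix()[:,1:])
for z in np.arange(.0,.09,.006):
    w=p+[0,0,z]; a=proj(h,w)[0];b=proj(f,w)[0]
    print(round(w[2],3),a.round(),h['frame'][int(a[1]),int(a[0])-3:int(a[0])+4].mean(1).astype(int),b.round(),f['frame'][int(b[1]),int(b[0])-4:int(b[0])+5].mean(1).astype(int))
# tube profile along its length in side view, 3 heights
for zz in(.232,.240,.248):
    print(zz,[int(h['frame'][int(v),int(u)].mean()) for u,v in proj(h,[J([x,-.012,zz],0) for x in np.arange(-.02,.131,.01)])])
E
```

```text
[ 0.6783 -0.0346  0.227 ] [[ 0.2545  0.0122]
 [ 0.9671 -0.003 ]
 [ 0.0002 -0.9999]]
0.227 [289. 177.] [127 123 105 113 111 112 113] [232. 227.] [231 230 226 222 215 197 173 148 127]
0.233 [289. 176.] [179 185 109 112 113 113 115] [232. 226.] [181 219 234 231 226 198 158 147 133]
0.239 [289. 174.] [203 160 111 114 115 114 119] [232. 224.] [128 162 185 183 181 164 144 143 138]
0.245 [289. 172.] [171 110 118 120 119 121 112] [232. 223.] [124 128 123  88 109 137 131 121 132]
0.251 [289. 171.] [ 84 124  84  56  71  69  75] [231. 221.] [128 136 119  71 111 140 110  69  95]
0.257 [289. 169.] [ 67 127  86  52  55  52  41] [231. 220.] [109 125 119  73 112 141 103  38  54]
0.263 [289. 168.] [ 67 138  88  55  59  58  47] [231. 219.] [ 53 115 120  71 112 142 104  45  46]
0.269 [289. 166.] [ 67 153  87  55  58  58  48] [231. 217.] [ 65 121 119  73 112 141 104  43  47]
0.275 [290. 164.] [ 78 126  85  56  58  58  49] [231. 216.] [ 72 123 119  73 113 136  94  43  44]
0.281 [290. 163.] [92 97 91 58 58 60 53] [231. 214.] [ 62 127 139  96  94  97  63  44  46]
0.287 [290. 161.] [92 51 59 60 59 58 57] [231. 213.] [46 45 60 58 44 47 48 49 47]
0.293 [290. 160.] [52 56 62 60 57 60 59] [231. 211.] [49 48 45 42 45 45 46 46 46]
0.299 [290. 158.] [59 61 64 61 61 61 59] [231. 210.] [46 46 45 44 45 46 47 47 47]
0.305 [290. 156.] [60 61 64 61 60 60 60] [231. 208.] [46 47 44 44 46 48 48 47 47]
0.311 [290. 155.] [59 62 66 61 61 61 69] [231. 206.] [47 46 45 45 46 46 48 48 48]
0.232 [103, 109, 145, 141, 117, 118, 111, 105, 112, 107, 131, 130, 107, 119, 130, 128]
0.24 [102, 147, 160, 154, 155, 168, 158, 109, 113, 107, 161, 176, 162, 180, 191, 180]
0.248 [95, 176, 194, 197, 193, 197, 198, 110, 116, 184, 225, 219, 224, 222, 226, 233]
```

The fingers are shut on top of the tube: the tips end at about z=.25 while the TCP reads .227. The real tips therefore sit about 25 mm short of the reported TCP, which also explains the lamp knob slip. I'll lower the frame back gently, then regrasp 25 mm deeper.

```bash
python3 - <<'E'
from h import *
D=env.hold_point_z+.025
P=lambda th,up=0,d=D: J([.055,0,.240-d+up],th)
q=lambda th: Q(YAW,th)
d0=env.hold_point_z
print([kinematics.ik(P(t),q(t)) is not None for t in(.34,.2,0)])
for th in (.1,.2,.28,.34): env.movel(P(th,0,d0),.1,frame=q(th))
st()
env.movel(P(.34,.03,d0),.1); env.release(); st()
g=env.movel(P(.34),.12,guard=8); print(g); st()
if not g:
    env.close_gripper(60); st()
    s=monitor.sense()
    if s['finger_gap']>.15:
        for th in (.28,.2,.12,.05,0.):
            if env.movel(P(th),.08,frame=q(th),guard=25): print('guard',th); break
        env.hold(.2); st()
        grab('scene','g1');grab('side','g2')
E
```

```text
[True, True, True]
t 39.79 p [ 0.6622 -0.0928  0.216 ] F [-3.217  -6.6213 21.4005] gap 0.003 gf 11.62629559636116
t 41.02 p [ 0.6585 -0.1003  0.2395] F [ 0.2195 -0.378  -0.1684] gap 0.999 gf 0.0
False
t 41.63 p [ 0.6634 -0.0828  0.1884] F [ 0.0606 -0.0796  0.6794] gap 1.002 gf 0.0
t 42.23 p [ 0.6636 -0.0814  0.1888] F [1.1845 4.7031 4.8509] gap 0.273 gf 59.08981919288635
t 43.83 p [ 0.6769 -0.0343  0.1975] F [2.8644 0.577  8.6353] gap 0.272 gf 61.23210310935974
```

```bash
python3 - <<'E'
from h import *
f=grab('scene');g=f['frame'].mean(2)
p0=proj(f,J([.13,0,.24],0))[0]; x,y=p0.round().astype(int)
w=g[y-7:y+8,x-8:x+9]; m=(w<70).astype(np.uint8)
n,l,s,c=cv2.connectedComponentsWithStats(m); print('pred',p0)
for i in range(1,n): print(c[i]+[x-8,y-7],s[i][4])
print(w.astype(int)[2:13])
Rz=R.from_euler('z',-YAW)
def inj(uv,X):
    o,d=ray(f,uv); o=Rz.apply(o-ORG);d=Rz.apply(d); return o+d*(X-o[0])/d[0]
for i in range(1,n):
    if s[i][4]>4:
        e=inj(c[i]+[x-8,y-7],.13); print('end in jig',e,'theta',-np.arctan2(e[1],e[2]-.045),np.hypot(e[1],e[2]-.045))
# lamp disc now
m=(g<45).astype(np.uint8); m[:,:330]=0;m[:165]=0;m[:,385:]=0;m[215:]=0
n,l,s,c=cv2.connectedComponentsWithStats(m); i=1+np.argmax(s[1:,4]); x0,y0,wd,ht,A=s[i]; k=onz(f,(x0+wd/2,y0+ht/2+2),.285); print(s[i],k,np.arctan2(k[1]-.14,.773-k[0]),np.hypot(k[1]-.14,.773-k[0]))
E
```

```text
pred [223.6793 246.2033]
[222.6316 246.4737] 19
[[246 244 235 220 221 231 231 227 223 217 201 181 154 126 128 179 202]
 [245 241 236 224 223 235 232 226 222 214 195 173 148 124 121 177 203]
 [244 239 235 212 205 222 219 222 222 208 187 164 139 119 111 173 203]
 [245 242 232 188 135  93 111 164 192 190 179 156 129 115 113 174 205]
 [243 242 224 122  30  24  27  40  76 128 158 148 123 114 113 176 206]
 [233 237 224 136  19  29  31  31  29  52 112 133 119 116 114 166 203]
 [226 229 228 179  80  25  30  31  30  28  80 112 118 119 115 133 180]
 [218 221 225 220 177 119  65  32  28  39  89 118 119 118 118 116 133]
 [206 210 214 218 226 209 148  94  76  82 108 118 116 118 119 118 117]
 [186 191 196 201 210 225 200 145 127 114 114 114 117 118 118 117 118]
 [162 168 175 179 195 214 181 141 132 110 112 113 115 116 118 119 118]]
end in jig [ 0.13   -0.0028  0.2378] theta 0.014503756614245555 0.19284639189258168
[363 177  12  14 102] [0.5821 0.3316 0.285 ] 0.7870800809589212 0.27046302989459603
```

```bash
python3 - <<'E'
from h import *
D=env.hold_point_z+.025; th=-.012
env.movel(J([.055,0,.240-D],th),.03,frame=Q(YAW,th)); env.hold(.4); st()
print(job.hand_in())
E
```

```text
t 44.62 p [ 0.6774 -0.0326  0.1975] F [3.7165 0.3269 7.8588] gap 0.274 gf 61.23329401016235
the job is handed in; nothing more can be done
None
```

The job is handed in at 44.6 s: the lamp arm is against its left stop, the kickstand is snapped down, and the gripper is holding the frame upright by its top tube with about 60 N. By my camera estimate it stands within about 0.01 rad of upright. On a failed first grasp the frame was raised with the fingers resting on the tube, then lowered gently back to its pad and gripped properly.

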